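Pack out and wedge a carving blank

TASK

Clamp the carving blank against its fence: stand packers from the rack in the gap between bench stop and blank, one or both as the gap needs, until only a width that the wedge can jam in is left. Then push the wedge point-down into what is left until you feel it jam tight, its point still clear of the bench. Finish while still holding the wedge by its handle and pressing it firmly down (15 to 20 N), and leave the mallet, gouge and oilstone alone.

Things in the scene. Friction and masses are not known exactly. Their poses are not given: they have to be found in the camera images.
- stop_face (a point): Middle of the top edge of the bench stop's gap-side face, 75 mm above the bench. x points level out of this face across the gap to the blank, y runs along the face, z up. The gap is open at both ends and above; its floor is the bench (z = 0).
- stop: The bench stop: dark wooden block fixed to the bench, 45 mm thick, 130 mm long, 75 mm high, two steel bolt heads on top. Origin on the bench directly below stop_face, same axes.
- blank_face (a point): Middle of the top edge of the carving blank's gap-side face, 75 mm above the bench; the face is parallel to the stop's, axes likewise. The distance from stop_face to blank_face along x is the width of the gap, 38 to 68 mm.
- blank: The carving blank: loose pale wooden block, 0.3 to 0.6 kg, 100 mm (x) by 120 mm (y) by 75 mm high, a carved leaf standing 5 mm above its top; origin at the centre of its underside.
- fence: The fence behind the blank: dark wooden bar fixed to the bench, 35 mm thick (x), 150 mm long (y), 60 mm high. Origin on the bench at the middle of its face that the blank is pressed against (0.5 mm off at the start).
- packer_a_grip (a point): Grip point of a packer: middle of its handle, 26 mm above the top of the block and 101 mm above its underside. The handle is 12 mm (x) by 20 mm (y), 45 mm tall, upright on the middle of the block.
- packer_a: One of two equal packers: wooden block 18 mm thick (x), 44 mm long (y), 75 mm high, 0.06 kg, with the handle on top; thickness goes across the gap. Origin at the centre of its underside. Starts upright in one of three rack slots, underside 6 mm above the bench.
- packer_b_grip (a point): Grip point of the other packer, as for packer_a.
- packer_b: The other packer, the same in every way as packer_a.
- wedge_grip (a point): Grip point of the wedge: middle of its handle, 26 mm above the top of the taper, 98 mm above its flat point, and 12 mm to the +x side of its straight face. The handle is 18 mm (x) by 20 mm (y), 45 mm tall.
- wedge: Wooden wedge, 0.1 kg, 44 mm long (y), waxed (friction 0.2). Its -x face is straight up and down and goes against a packer (clear of its handle); its +x face slopes, towards the blank: thickness 36 mm at its top, 5 mm at its flat point 72 mm below. It jams where its thickness fills the width left, good for 13 to 33 mm; wider, it meets the bench. Origin on the bottom, 12 mm from the straight face.
- rack: Wooden rack fixed to the bench, 155 mm (x) by 62 mm (y) by 42 mm high; origin at the centre of its underside. Three slots about 22 mm (x) by 48 mm (y), 45 mm apart along x, floor 6 mm above the bench, hold the packers and the wedge (point down) in any order, their x along the rack's x; the rack's x is within 40 degrees of the stop's.
- mallet: Bystander: joiner's mallet lying flat, wooden head 60 mm (x) by 110 mm (y) by 55 mm high, handle 165 mm long towards its -x; origin at the centre of the head's underside.
- gouge: Bystander: gouge lying on the bench, wooden handle 115 by 24 by 24 mm towards its -x, steel blade 110 mm towards +x; origin on the bench where they meet.
- oilstone: Bystander: oilstone in a wooden case, 60 (x) by 180 (y) by 38 mm; origin at the centre of its underside.

How it is judged:
By the outcome, as a careful person would: the job done as asked, in the order asked, and still so for the second after the job is handed in, while the arm keeps its last pose, push and grip.
It also fails if it takes over 72 s, if anything falls off the work surface, if the arm or the gripper's body presses on something with over 40 N, if the wrist force passes 120 N, or if a joint passes its speed limit or range.

ROBOT

A 6-joint arm with a two-finger parallel gripper is mounted at the origin on the work surface. World frame = base frame: x ahead of the robot, y to its left, z up, the work surface at z = 0. Lengths are in mm, angles in rad, forces in N, time in s.
With the tool pointing down it reaches from about 400 to 925 mm from the base axis. Payload 12.5 kg.
Tool frame: the origin (TCP) lies midway between the tips of the shut fingers; the grasp point (between the pads) lies 19 mm behind it; z points along the fingers, y is the line along which they close (so a half turn about z gives the same grasp; the last joint's range is limited). The gripper opens to 95 mm and grips with 3 to 60 N. Pads are 20 mm wide; open, the fingers measure 119 mm over their backs; the gripper's body (75 mm by 180 mm) begins 59 mm behind the grasp point.
Start: joints at [1.142, 0.491, 1.559, -0, 1.092, -0.106], TCP at [198.248, 592.743, 214.661] pointing down, gripper open.
Joint ranges: [-3.1, 3.1], [-0.84, 2.19], [0.05, 2.79], [-1.13, 4.28], [0.06, 2.93], [-2.69, 2.69]. Speed limits (rad/s): [2.22, 2.22, 2.79, 3.14, 3.14, 3.14].

INTERFACE

Orientations are given as [roll, pitch, yaw] about the fixed x, y, z axes, in that order (R = Rz(yaw) Ry(pitch) Rx(roll)).
In Python, from cell import state, viewer, env, models gives the robot as it stands. The module is installed in compiled form; this text tells all that it offers.
- The arm moves only by the tool arm_command, never from a script. Its argument "rows" is a list of rows, each a list of 2 entries, a list of its own where there are three numbers: the shift along the tool's x, y, z normalised to -1 to 1, where 1 is 0.25 m, then the turn about the tool's z normalised to -1 to 1, where 1 is pi rad. A call has exactly 5 rows; each row shifts and turns the commanded pose from where the row before left it, along the tool's axes as they then stand; what a row does not reach is not made up. A row lasts 1/10 s, in which the tool goes at most 50 mm and 8.59 degrees, less where a joint would pass 70% of its speed; a pose out of reach is approached as far as the arm can. A call with a number of a shift or a turn outside -1 to 1 is refused whole. A call with a gripper value outside its range is refused whole. "claw" is the opening, from 0 (shut) to 1 (fully open), set as the call begins (left out, the last holds). The fingers move at their own pace and stop on an object; the grip force is fixed at half the most. Time passes only in rows, so rows that do not move let the fingers close, or fill a call up. It gives the time, the measured TCP pose, the force, the opening and the grip force at its end, in the units of the state.
- state(): the state, without advancing time (a new reading comes with each control period).
- viewer.read_camera(name): name is "scene" or "top" or "wrist"; returns (picture, depth): 420x560x3 uint8, red, green, blue; 420x560 float32, mm along the optical axis (not along the pixel's ray), 0 where there is no reading.
- viewer.get_calibration(name): a dict with "camera_matrix" (3x3 intrinsics, pixels), "dist_coeffs" ([k1, k2, p1, p2, k3] as OpenCV has them; the pictures are not rectified), "world_to_cam" (4x4, takes a point from world to camera coordinates). Camera axes: x right, y up, looking along -z (the intrinsics and any distortion apply to the point x, -y, -z); pixel columns grow to the right and rows downward; lengths in mm; the calibration is good to about 2 mm. A picture is of the moment at which its call begins: read the wrist's pose just before it. get_calibration takes no time and is no camera call; for the wrist camera it gives the pose at the moment of the call.
- env.job_done(): hands the job in; it is judged then, once.
Trained networks look in the newest picture that a camera, given by its name, has taken for a name from the list of things; names that differ only in an ending like _2 or _b are one class to them, and where a whole thing is asked for, a point or a joint stands for the part that bears it (a point fixed in the world has none). Each returns a list of dicts, best first, with "confidence" (0 to 1); they miss things now and then, are a little off and sometimes report something else, mostly with a low value. They report only what shows in the picture. A call takes as long as a camera call.
- models.search_frame(camera, label): "position" ([x, y, z] in mm, in world coordinates, good to about 4 mm: the middle of the surface that is visible of it).
- models.mark_of(camera, label): "position" ([x, y, z] in mm, in world coordinates, good to about 4 mm: a listed point, or the origin of a listed thing).
The state is a dict: "t": time; "joints": joint angles; "qvel": joint speeds; "tau": joint torques, N m; "eef_pos": TCP position; "tcp_rot": TCP orientation; "ft_force": force on the tool from outside, world axes, zero at the start; "moment": the same for the moment, N m; "opening": opening from 0.0 (shut) to 1.0 (fully open); "grip_force": force on a finger pad.
Only numpy, scipy, OpenCV 4.12 (cv2) and the standard library are available. Lean on these libraries where they do the work, as an engineer would, in place of code of your own. Each camera call takes 0.05 s, during which the arm holds its last target. There are 200 camera calls.

## Working session

There is one attempt and no reset: what is moved stays moved. The work goes in short steps, Python scripts to look and compute and a tool call to move; the robot and the scene stay as the last step left them, time stands still between calls to the robot, and variables do not carry over. Pictures are saved under pics/ and viewed, at most 10 in all, crops included, and the job is handed in when it is done.

Besides the shell and the picture viewer there is one more tool, called after ">>>" by a JSON object that holds its "api" and its "payload", one argument or row to a line. arm_command: Moves the arm, as the interface text tells. Scaled input: -1 to 1 covers 0.25 m each way for a shift and pi rad each way for a turn. Its arguments: {"type":"object","properties":{"rows":{"type":"array","items":{"type":"array"}},"claw":{"type":"number"}},"required":["rows"]}

```bash
mkdir -p pics
cat > h.py <<'E'
import numpy as np, cv2
from cell import state, viewer, env, models
def cloud(name):
    c=viewer.get_calibration(name); im,d=viewer.read_camera(name)
    h,w=d.shape; u,v=np.meshgrid(np.arange(w),np.arange(h))
    p=cv2.undistortPoints(np.stack([u,v],-1).reshape(-1,1,2).astype(float),np.array(c["camera_matrix"]),np.array(c["dist_coeffs"])).reshape(h,w,2)
    P=np.stack([p[...,0]*d,-p[...,1]*d,-d,np.ones_like(d)],-1)
    W=P@np.linalg.inv(np.array(c["world_to_cam"])).T
    W=W[...,:3]; W[d<=0]=np.nan
    return im,d,W
def save(n,im): cv2.imwrite("pics/"+n+".png",im[...,::-1])
E
python3 - <<'E'
from h import *
print(state())
for n in ["top","scene"]:
    im,d,W=cloud(n); save(n+"1",im); np.save(n+"1.npy",W)
    for l in ["stop_face","blank_face","packer_a_grip","wedge_grip","rack","fence"]:
        print(n,l,[(np.round(r["position"]).tolist(),round(r["confidence"],2)) for r in models.mark_of(n,l)])
E
```

```text
{'t': 0.0, 'joints': array([ 1.14243146e+00,  4.91598158e-01,  1.55948950e+00, -2.33709694e-05,
        1.09171067e+00, -1.05629056e-01]), 'qvel': array([ 0.0008209 ,  0.00130384, -0.00028762,  0.00044677,  0.00010796,
        0.00022163]), 'tau': array([ 1.23750931e-03, -6.12653661e+01, -2.58179158e+01,  6.92414911e-02,
        4.82725224e-02, -7.14011480e-05]), 'eef_pos': array([198.1160595 , 592.4876654 , 214.02398323]), 'tcp_rot': array([-3.14039151e+00, -1.06506634e-04,  2.81886756e+00]), 'ft_force': array([ 0.18206801, -0.90802067,  0.92393923]), 'moment': array([0.025791  , 0.00061663, 0.02756276]), 'grip_force': 0.0, 'opening': 1.0037103371539442}
top stop_face [([468.0, -177.0, 74.0], 0.91)]
top blank_face [([527.0, -183.0, 76.0], 0.68)]
top packer_a_grip [([564.0, 148.0, 105.0], 0.4)]
top wedge_grip [([567.0, 151.0, 12.0], 0.64), ([480.0, 172.0, 103.0], 0.45)]
top rack [([520.0, 162.0, 2.0], 0.77), ([474.0, -174.0, 76.0], 0.39), ([516.0, 165.0, 108.0], 0.34)]
top fence [([622.0, -197.0, -2.0], 0.75)]
scene stop_face [([466.0, -176.0, 72.0], 0.7), ([577.0, -478.0, -2.0], 0.7)]
scene blank_face [([521.0, -185.0, 76.0], 0.92)]
scene packer_a_grip [([558.0, 152.0, 106.0], 0.84)]
scene wedge_grip [([474.0, 171.0, 104.0], 0.7)]
scene rack [([523.0, 159.0, 0.0], 0.73), ([476.0, 168.0, 102.0], 0.55)]
scene fence [([625.0, -198.0, -5.0], 0.86)]
```

View pics/top1.png

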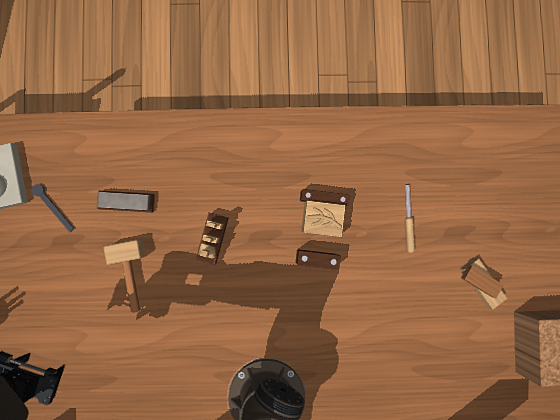

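View pics/scene1.png

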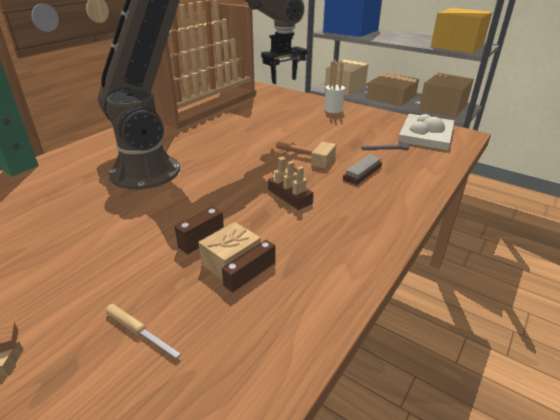

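The top view shows the stop at about (318,258), blank (325,218), fence (327,195) and rack (212,238) with three handles. The scene view agrees, and the mallet, gouge and oilstone are all clear. Next I measure from the depth data.

Run:
```python
from h import *
for n in ["top","scene"]:
    W=np.load(n+"1.npy").reshape(-1,3); W=W[~np.isnan(W[:,0])]
    m=(abs(W[:,0]-520)<110)&(abs(W[:,1]-160)<90)
    P=W[m]; r=P[(P[:,2]>36)&(P[:,2]<48)]
    if len(r)>10: print(n,"rack top",len(r),cv2.minAreaRect(r[:,:2].astype(np.float32)))
    t=P[(P[:,2]>118)&(P[:,2]<140)]
    k=cv2.kmeans(t[:,:2].astype(np.float32),3,None,(3,50,.1),5,0)
    for i in range(3):
        q=t[k[1][:,0]==i]; print("h",len(q),q.mean(0).round(1),q.max(0).round(0),q.min(0).round(0))
    m=(W[:,0]>400)&(W[:,0]<690)&(abs(W[:,1]+185)<90)
    P=W[m]; 
    for nm,lo,hi,zl,zh in [("stop",400,490,70,90),("blank",500,640,70,90),("fence",610,690,55,66)]:
        q=P[(P[:,0]>lo)&(P[:,0]<hi)&(P[:,2]>zl)&(P[:,2]<zh)]
        if len(q)>5: print(n,nm,len(q),cv2.minAreaRect(q[:,:2].astype(np.float32)),np.median(q[:,2]))
```

```text
top rack top 571 ((518.5353393554688, 163.34304809570312), (62.635746002197266, 155.434326171875), 73.74040222167969)
h 40 [477.6 174.8 122.3] [487. 185. 126.] [469. 164. 118.]
h 30 [519.  163.2 124.9] [525. 173. 130.] [513. 154. 121.]
h 27 [562.2 150.7 125.2] [569. 160. 128.] [557. 141. 121.]
top stop 608 ((445.61370849609375, -170.45443725585938), (129.92575073242188, 45.1624870300293), 81.742431640625) 74.81476971673317
top blank 1235 ((572.9573364257812, -191.031982421875), (119.86116027832031, 99.8594970703125), 82.05535125732422) 75.27531805868875
top fence 510 ((634.6782836914062, -197.35940551757812), (149.91404724121094, 47.22249221801758), 82.10417938232422) 59.86168772173255
scene rack top 301 ((520.4773559570312, 160.24383544921875), (63.44874954223633, 158.46347045898438), 75.27935791015625)
h 25 [564.4 146.9 122.4] [570. 157. 127.] [557. 139. 118.]
h 21 [522.1 160.  122.7] [529. 174. 125.] [515. 148. 118.]
h 24 [481.6 171.4 121.3] [490. 184. 124.] [473. 162. 118.]
scene stop 510 ((448.7190246582031, -170.9744873046875), (133.18341064453125, 48.31703186035156), 82.48009490966797) 73.76990565385393
scene blank 1248 ((574.8536987304688, -192.04473876953125), (121.2311782836914, 102.98677062988281), 81.50572967529297) 74.2389553386156
scene fence 732 ((640.8209228515625, -199.1711883544922), (151.40382385253906, 41.7752685546875), 80.33416748046875) 59.45689260519242
```

Wedge is the near handle, with packers in the middle and far slots. The gap is about 56.5 mm, so both packers are needed and about 20.5 mm is left. Moving over the rack.

>>> {"api": "arm_command", "payload": {
  "rows": [
    [[-0.147,-0.102,0],-0.0124],
    [[-0.147,-0.102,0],0],
    [[-0.147,-0.102,0],0],
    [[-0.147,-0.102,0],0],
    [[-0.147,-0.102,0],0]
  ],
  "claw": 0.6
}}

```text
t: 1.2
eef_pos: [338.4, 416.4, 214.8]
tcp_rot: [3.141, 0.0, 2.858]
ft_force: [0.6, 0.4, -0.2]
opening: 0.642
grip_force: 0.0
```

>>> {"api": "arm_command", "payload": {
  "rows": [
    [[-0.147,-0.102,0],0],
    [[-0.147,-0.102,0],0],
    [[-0.147,-0.102,0],0],
    [[-0.147,-0.102,0],0],
    [[-0.147,-0.102,0],0]
  ]
}}

```text
t: 1.7
eef_pos: [479.2, 242.4, 214.9]
tcp_rot: [3.141, 0.0, 2.858]
ft_force: [1.1, 0.7, -0.7]
opening: 0.598
grip_force: 0.0
```

>>> {"api": "arm_command", "payload": {
  "rows": [
    [[-0.121,-0.129,0],0],
    [[-0.121,-0.129,0],0],
    [[0,0,0],0],
    [[0,0,0],0],
    [[0,0,0],0]
  ]
}}

```text
t: 2.2
eef_pos: [517.9, 165.7, 214.7]
tcp_rot: [3.141, -0.0, 2.858]
ft_force: [0.0, 0.3, -0.9]
opening: 0.604
grip_force: 0.0
```

Run:
```python
from h import *
s=state(); print(s["eef_pos"],s["tcp_rot"])
im,d,W=cloud("wrist"); save("w1",im); np.save("w1.npy",W)
W=W.reshape(-1,3); W=W[~np.isnan(W[:,0])]
P=W[(abs(W[:,0]-520)<110)&(abs(W[:,1]-160)<90)]
r=P[(P[:,2]>38)&(P[:,2]<45)]; print("rack",len(r),cv2.minAreaRect(r[:,:2].astype(np.float32)))
t=P[(P[:,2]>118)&(P[:,2]<135)]
k=cv2.kmeans(t[:,:2].astype(np.float32),3,None,(3,50,.1),5,0)
for i in range(3):
    q=t[k[1][:,0]==i]; z=np.median(q[:,2]); q=q[abs(q[:,2]-z)<1.5]; print(len(q),z,cv2.minAreaRect(q[:,:2].astype(np.float32)))
for l in ["packer_a_grip","wedge_grip"]: print(l,[(np.round(r["position"]).tolist(),round(r["confidence"],2)) for r in models.mark_of("wrist",l)])
```

```text
[517.88566256 165.70903234 214.6604835 ] [ 3.14144374e+00 -1.69975140e-04  2.85823004e+00]
rack 2397 ((519.2340698242188, 162.78262329101562), (62.29964828491211, 153.36245727539062), 73.78633880615234)
402 123.52898259916356 ((477.91839599609375, 174.72079467773438), (19.185632705688477, 17.417959213256836), 73.5625228881836)
238 126.62847302515473 ((518.8668823242188, 163.1912841796875), (18.78757095336914, 11.038993835449219), 73.48480224609375)
220 126.56368910100775 ((562.29345703125, 150.3442840576172), (19.737712860107422, 12.159733772277832), 73.67411041259766)
packer_a_grip [([561.0, 150.0, 109.0], 0.7)]
wedge_grip [([476.0, 170.0, 100.0], 0.77)]
```

View pics/w1.png

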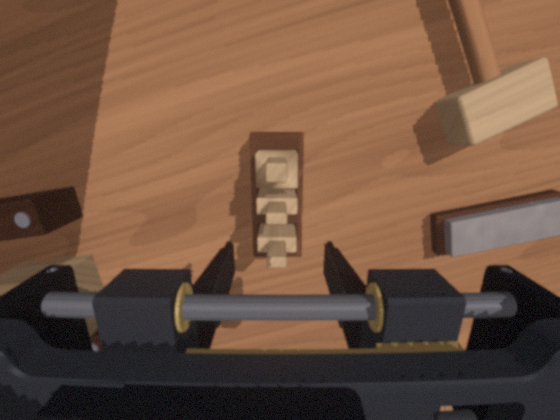

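The wrist view shows the rack at (275,195), with the wedge handle at (277,170) and packers at (277,205) and (277,250). The handle-top heights of 123.5 and 126.6 match. Grasping the middle packer.

>>> {"api": "arm_command", "payload": {
  "rows": [
    [[-0.0066,-0.0085,0.17],0],
    [[0,0,0.17],0],
    [[0,0,0.11],0],
    [[0,0,0.057],0],
    [[0,0,0],0]
  ]
}}

```text
t: 2.85
eef_pos: [518.1, 163.2, 86.1]
tcp_rot: [-3.14, -0.003, 2.859]
ft_force: [0.1, 0.0, 0.4]
opening: 0.597
grip_force: 0.0
```

>>> {"api": "arm_command", "payload": {
  "rows": [
    [[0,0,0],0],
    [[0,0,0],0],
    [[0,0,0],0],
    [[0,0,0],0],
    [[0,0,0],0]
  ],
  "claw": 0
}}

```text
t: 3.35
eef_pos: [519.4, 162.6, 88.3]
tcp_rot: [3.141, 0.001, 2.858]
ft_force: [0.0, -0.2, 0.0]
opening: 0.237
grip_force: 0.0
```

>>> {"api": "arm_command", "payload": {
  "rows": [
    [[0,0,0],0],
    [[0,0,0],0],
    [[0,0,0],0],
    [[0,0,-0.05],0],
    [[0,0,-0.1],0]
  ]
}}

```text
t: 3.85
eef_pos: [518.4, 162.4, 125.0]
tcp_rot: [-3.14, -0.003, 2.858]
ft_force: [-0.2, 1.1, -0.6]
opening: 0.208
grip_force: 30.0
```

>>> {"api": "arm_command", "payload": {
  "rows": [
    [[0,0,-0.15],0],
    [[0,0,-0.15],0],
    [[0,0,-0.15],0],
    [[0,0,0],0],
    [[0,0,0],0]
  ]
}}

```text
t: 4.35
eef_pos: [519.2, 162.6, 238.8]
tcp_rot: [3.141, 0.001, 2.858]
ft_force: [-0.4, 0.7, -0.9]
opening: 0.207
grip_force: 30.0
```

>>> {"api": "arm_command", "payload": {
  "rows": [
    [[-0.063,-0.1616,0],0],
    [[-0.063,-0.1616,0],0],
    [[-0.063,-0.1616,0],0],
    [[-0.063,-0.1616,0],0],
    [[-0.063,-0.1616,0],0]
  ]
}}

```text
t: 4.85
eef_pos: [537.6, -55.0, 236.6]
tcp_rot: [-3.142, -0.003, 2.858]
ft_force: [1.5, -0.1, -1.0]
opening: 0.209
grip_force: 30.0
```

>>> {"api": "arm_command", "payload": {
  "rows": [
    [[-0.063,-0.1616,0],0],
    [[-0.063,-0.1616,0],0],
    [[-0.063,-0.1616,0],0],
    [[0,0,0],-0.045],
    [[0,0,0],0]
  ]
}}

```text
t: 5.35
eef_pos: [549.0, -183.8, 236.2]
tcp_rot: [3.141, -0.003, 2.999]
ft_force: [0.1, 0.2, -0.7]
opening: 0.214
grip_force: 30.0
```

```bash
cat > gap.py <<'E'
from h import *
import sys
s=state(); print(s["eef_pos"],s["tcp_rot"][2]*57.2958)
im,d,W=cloud("wrist"); save(sys.argv[1],im); np.save(sys.argv[1]+".npy",W)
W=W.reshape(-1,3); W=W[~np.isnan(W[:,0])]
a=np.radians(-8.1); o=np.array([467.9,-173.6]); R=np.array([[np.cos(a),np.sin(a)],[-np.sin(a),np.cos(a)]])
L=np.c_[(W[:,:2]-o)@R.T,W[:,2]]
for y0 in (-45,-15,15,45):
  q=L[(abs(L[:,1]-y0)<8)&(abs(L[:,2]-75)<3)]
  x=np.sort(q[:,0]); x=x[(x>-50)&(x<150)]
  if len(x)<4: continue
  g=np.where(np.diff(x)>4)[0]
  print(y0,[(round(x[0],1))]+[(x[i].round(1),x[i+1].round(1)) for i in g]+[x[-1].round(1)])
E
python3 gap.py w2
```

```text
[ 548.9886644  -183.84218653  236.17888413] 171.8544936770786
-45 [np.float64(-43.5), (np.float64(1.2), np.float64(57.0)), (np.float64(91.9), np.float64(96.7)), np.float64(149.9)]
-15 [np.float64(-43.2), (np.float64(1.3), np.float64(57.0)), np.float64(94.6)]
15 [np.float64(-43.1), (np.float64(1.4), np.float64(57.1)), np.float64(94.4)]
45 [np.float64(-43.2), (np.float64(1.4), np.float64(57.0)), np.float64(149.9)]
```

View pics/w2.png

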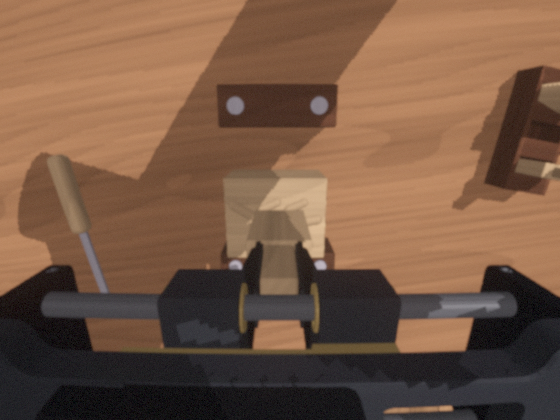

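The wrist view shows the stop at (278,105), the blank at (277,215), and an open gap between rows 127 and 172. It measures about 56 mm, so two packers. Placing the first packer near the stop.

>>> {"api": "arm_command", "payload": {
  "rows": [
    [[0.1376,-0.005,0],0],
    [[0.1376,-0.005,0],0],
    [[0,0,0.14],0],
    [[0,0,0.14],0],
    [[0,0,0],0]
  ]
}}

```text
t: 5.9
eef_pos: [479.4, -173.9, 164.7]
tcp_rot: [3.139, -0.006, 2.997]
ft_force: [0.5, 0.3, -0.4]
opening: 0.206
grip_force: 30.0
```

>>> {"api": "arm_command", "payload": {
  "rows": [
    [[0,0,0],0],
    [[0,0,0],0],
    [[0,0,0],0],
    [[0,0,0],0],
    [[0,0,0],0]
  ]
}}

```text
t: 6.4
eef_pos: [481.4, -175.7, 168.4]
tcp_rot: [-3.141, 0.001, 2.999]
ft_force: [-0.5, 0.2, -1.9]
opening: 0.211
grip_force: 30.0
```

>>> {"api": "arm_command", "payload": {
  "rows": [
    [[0,0,0.1],0],
    [[0,0,0.1],0],
    [[0,0,0.1],0],
    [[0,0,0.032],0],
    [[0,0,0],0]
  ]
}}

```text
t: 6.9
eef_pos: [481.0, -175.6, 84.3]
tcp_rot: [3.141, -0.002, 2.999]
ft_force: [-0.2, 0.4, -0.3]
opening: 0.211
grip_force: 30.0
```

>>> {"api": "arm_command", "payload": {
  "rows": [
    [[0.004,0,0],0],
    [[0.004,0,0],0],
    [[0.004,0,0],0],
    [[0,0,0],0],
    [[0,0,0],0]
  ]
}}

```text
t: 7.4
eef_pos: [478.4, -175.3, 85.2]
tcp_rot: [-3.141, 0.001, 2.999]
ft_force: [-0.4, 0.0, -1.2]
opening: 0.21
grip_force: 30.0
```

>>> {"api": "arm_command", "payload": {
  "rows": [
    [[0.003,0,0.004],0],
    [[0.003,0,0.004],0],
    [[0,0,0.002],0],
    [[0,0,0],0],
    [[0,0,0],0]
  ]
}}

```text
t: 7.9
eef_pos: [477.4, -175.3, 82.5]
tcp_rot: [-3.141, 0.002, 2.999]
ft_force: [6.0, -0.5, 0.4]
opening: 0.208
grip_force: 30.0
```

>>> {"api": "arm_command", "payload": {
  "rows": [
    [[0,0,0.003],0],
    [[0,0,0],0],
    [[0,0,0],0],
    [[0,0,0],0],
    [[0,0,0],0]
  ]
}}

```text
t: 8.4
eef_pos: [477.5, -175.3, 82.2]
tcp_rot: [-3.141, 0.002, 2.999]
ft_force: [3.5, -0.4, 8.5]
opening: 0.208
grip_force: 30.0
```

>>> {"api": "arm_command", "payload": {
  "rows": [
    [[0,0,0],0],
    [[0,0,0],0],
    [[0,0,0],0],
    [[0,0,0],0],
    [[0,0,0],0]
  ],
  "claw": 0.5
}}

```text
t: 8.9
eef_pos: [476.6, -174.9, 81.5]
tcp_rot: [3.141, -0.001, 2.999]
ft_force: [0.4, -0.4, 0.7]
opening: 0.496
grip_force: 0.0
```

>>> {"api": "arm_command", "payload": {
  "rows": [
    [[0,0,-0.1],0],
    [[0,0,-0.15],0],
    [[0,0,-0.15],0],
    [[0,0,-0.15],0],
    [[0,0,0],0]
  ]
}}

```text
t: 9.4
eef_pos: [478.2, -175.7, 223.4]
tcp_rot: [-3.139, 0.007, 2.999]
ft_force: [-0.2, 0.3, -1.1]
opening: 0.5
grip_force: 0.0
```

>>> {"api": "arm_command", "payload": {
  "rows": [
    [[-0.0193,0.167,0],0],
    [[-0.0193,0.167,0],0],
    [[-0.0193,0.167,0],0],
    [[-0.0193,0.167,0],0],
    [[-0.0193,0.167,0],0]
  ]
}}

```text
t: 9.9
eef_pos: [530.2, 29.9, 218.4]
tcp_rot: [-3.142, -0.001, 2.999]
ft_force: [0.5, -0.6, -0.1]
opening: 0.5
grip_force: 0.0
```

>>> {"api": "arm_command", "payload": {
  "rows": [
    [[-0.0193,0.167,0],0],
    [[-0.0193,0.167,0],0],
    [[-0.0193,0.167,0],0],
    [[0,0,0],0.0453],
    [[0,0,0],0]
  ]
}}

```text
t: 10.4
eef_pos: [562.0, 151.1, 218.0]
tcp_rot: [-3.141, -0.001, 2.856]
ft_force: [0.6, -0.3, 0.4]
opening: 0.502
grip_force: 0.0
```

>>> {"api": "arm_command", "payload": {
  "rows": [
    [[0,0,0],0],
    [[0,0,0],0],
    [[0,0,0],0],
    [[0,0,0],0],
    [[0,0,0],0]
  ]
}}

```text
t: 10.9
eef_pos: [562.4, 149.8, 219.2]
tcp_rot: [3.141, 0.0, 2.857]
ft_force: [0.4, 0.1, 0.1]
opening: 0.496
grip_force: 0.0
```

>>> {"api": "arm_command", "payload": {
  "rows": [
    [[0,0.002,0.16],0],
    [[0,0,0.16],0],
    [[0,0,0.14],0],
    [[0,0,0.064],0],
    [[0,0,0],0]
  ]
}}

```text
t: 11.4
eef_pos: [561.6, 150.3, 86.0]
tcp_rot: [-3.14, -0.004, 2.857]
ft_force: [-0.1, -0.2, -0.0]
opening: 0.499
grip_force: 0.0
```

>>> {"api": "arm_command", "payload": {
  "rows": [
    [[0,0,0],0],
    [[0,0,0],0],
    [[0,0,0],0],
    [[0,0,0],0],
    [[0,0,0],0]
  ],
  "claw": 0
}}

```text
t: 11.9
eef_pos: [562.9, 150.6, 88.9]
tcp_rot: [3.141, 0.001, 2.857]
ft_force: [-0.7, -0.9, 5.9]
opening: 0.206
grip_force: 30.0
```

>>> {"api": "arm_command", "payload": {
  "rows": [
    [[0,0,0],0],
    [[0,0,0],0],
    [[0,0,-0.05],0],
    [[0,0,-0.15],0],
    [[0,0,-0.15],0]
  ]
}}

```text
t: 12.4
eef_pos: [562.1, 150.5, 176.9]
tcp_rot: [-3.141, -0.001, 2.857]
ft_force: [1.2, -0.9, -0.2]
opening: 0.21
grip_force: 30.0
```

>>> {"api": "arm_command", "payload": {
  "rows": [
    [[0,0,-0.15],0],
    [[0,0,-0.1],0],
    [[0,0,0],0],
    [[0,0,0],0],
    [[0,0,0],0]
  ]
}}

```text
t: 12.9
eef_pos: [562.0, 150.5, 237.1]
tcp_rot: [-3.141, -0.002, 2.857]
ft_force: [-0.3, 0.3, -0.9]
opening: 0.21
grip_force: 30.0
```

>>> {"api": "arm_command", "payload": {
  "rows": [
    [[-0.0407,-0.1624,0],0],
    [[-0.0407,-0.1624,0],0],
    [[-0.0407,-0.1624,0],0],
    [[-0.0407,-0.1624,0],0],
    [[-0.0407,-0.1624,0],0]
  ]
}}

```text
t: 13.4
eef_pos: [553.6, -60.0, 236.9]
tcp_rot: [-3.142, -0.002, 2.857]
ft_force: [0.6, -0.1, -0.4]
opening: 0.205
grip_force: 30.0
```

>>> {"api": "arm_command", "payload": {
  "rows": [
    [[-0.0407,-0.1624,0],0],
    [[-0.0407,-0.1624,0],0],
    [[-0.0407,-0.1624,0],0],
    [[0,0,0],-0.0453],
    [[0,0,0],0]
  ]
}}

```text
t: 13.9
eef_pos: [548.8, -184.9, 236.6]
tcp_rot: [3.141, -0.002, 2.999]
ft_force: [-0.4, 0.7, 0.3]
opening: 0.207
grip_force: 30.0
```

```bash
python3 gap.py w3
```

```text
[ 548.82104264 -184.92371161  236.6326273 ] 171.8548641404006
-45 [np.float64(-43.4), (np.float64(1.3), np.float64(56.8)), (np.float64(91.1), np.float64(97.0)), np.float64(150.0)]
-15 [np.float64(-43.2), (np.float64(18.7), np.float64(56.9)), np.float64(93.4)]
15 [np.float64(-43.1), (np.float64(18.7), np.float64(57.0)), np.float64(93.4)]
45 [np.float64(-43.3), (np.float64(0.4), np.float64(57.0)), np.float64(149.8)]
```

View pics/w3.png

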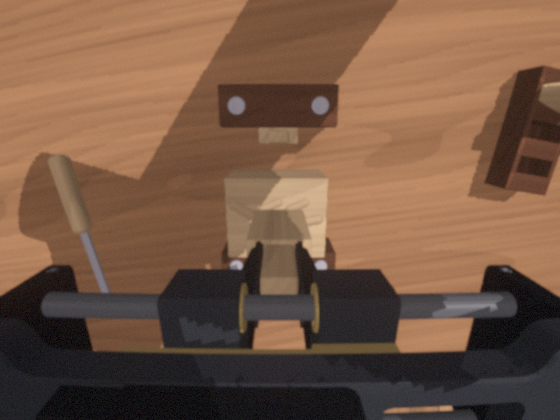

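Packer 1 stands flush against the stop at (278,135). Placing the second beside it.

>>> {"api": "arm_command", "payload": {
  "rows": [
    [[0.101,-0.0034,0],0],
    [[0.101,-0.0034,0],0],
    [[0,0,0.14],0],
    [[0,0,0.12],0],
    [[0,0,0],0]
  ]
}}

```text
t: 14.45
eef_pos: [497.7, -176.8, 170.1]
tcp_rot: [3.139, -0.006, 2.997]
ft_force: [0.8, -0.1, 0.6]
opening: 0.207
grip_force: 30.0
```

>>> {"api": "arm_command", "payload": {
  "rows": [
    [[0,0,0],0],
    [[0,0,0],0],
    [[0,0,0],0],
    [[0,0,0],0],
    [[0,0,0],0]
  ]
}}

```text
t: 14.95
eef_pos: [499.4, -178.6, 173.6]
tcp_rot: [-3.141, 0.001, 2.999]
ft_force: [0.1, 0.8, -0.3]
opening: 0.211
grip_force: 30.0
```

>>> {"api": "arm_command", "payload": {
  "rows": [
    [[0,0,0.1],0],
    [[0,0,0.1],0],
    [[0,0,0.1],0],
    [[0,0,0.05],0],
    [[0,0,0],0]
  ]
}}

```text
t: 15.45
eef_pos: [498.8, -178.4, 84.6]
tcp_rot: [3.141, -0.002, 2.999]
ft_force: [-0.3, -0.0, 0.6]
opening: 0.21
grip_force: 30.0
```

>>> {"api": "arm_command", "payload": {
  "rows": [
    [[0.006,0,0],0],
    [[0.005,0,0],0],
    [[0.004,0,0.002],0],
    [[0,0,0],0],
    [[0,0,0],0]
  ]
}}

```text
t: 15.95
eef_pos: [495.6, -178.0, 85.5]
tcp_rot: [-3.142, 0.001, 2.999]
ft_force: [-0.5, 0.4, -0.1]
opening: 0.207
grip_force: 30.0
```

>>> {"api": "arm_command", "payload": {
  "rows": [
    [[0.003,0,0.004],0],
    [[0.002,0,0.004],0],
    [[0,0,0.003],0],
    [[0,0,0],0],
    [[0,0,0],0]
  ]
}}

```text
t: 16.45
eef_pos: [495.3, -178.3, 82.9]
tcp_rot: [-3.141, 0.003, 2.999]
ft_force: [5.5, -1.3, 4.9]
opening: 0.206
grip_force: 30.0
```

Touching packer 1 and the bench. Release and lift.

>>> {"api": "arm_command", "payload": {
  "rows": [
    [[0,0,0],0],
    [[0,0,0],0],
    [[0,0,0],0],
    [[0,0,0],0],
    [[0,0,0],0]
  ],
  "claw": 0.5
}}

```text
t: 16.95
eef_pos: [494.1, -177.7, 82.2]
tcp_rot: [3.141, -0.001, 2.999]
ft_force: [-0.3, 0.2, 0.6]
opening: 0.491
grip_force: 0.0
```

>>> {"api": "arm_command", "payload": {
  "rows": [
    [[0,0,-0.1],0],
    [[0,0,-0.15],0],
    [[0,0,-0.15],0],
    [[0,0,-0.15],0],
    [[0,0,0],0]
  ]
}}

```text
t: 17.45
eef_pos: [495.7, -178.5, 224.3]
tcp_rot: [-3.139, 0.007, 2.999]
ft_force: [0.4, 0.0, 0.4]
opening: 0.5
grip_force: 0.0
```

>>> {"api": "arm_command", "payload": {
  "rows": [
    [[0.033,0.1733,0],0],
    [[0.033,0.1733,0],0],
    [[0.033,0.1733,0],0],
    [[0.033,0.1733,0],0],
    [[0.033,0.1733,0],0]
  ]
}}

```text
t: 17.95
eef_pos: [483.5, 44.1, 219.3]
tcp_rot: [3.142, -0.001, 2.999]
ft_force: [0.4, 0.9, -0.8]
opening: 0.495
grip_force: 0.0
```

>>> {"api": "arm_command", "payload": {
  "rows": [
    [[0.033,0.1733,0],0],
    [[0.033,0.1733,0],0],
    [[0.033,0.1733,0],0],
    [[0,0,0],0.0453],
    [[0,0,0],0]
  ]
}}

```text
t: 18.45
eef_pos: [477.5, 175.7, 219.1]
tcp_rot: [-3.141, -0.001, 2.857]
ft_force: [-0.3, -0.3, -0.1]
opening: 0.501
grip_force: 0.0
```

>>> {"api": "arm_command", "payload": {
  "rows": [
    [[0,0,0],0],
    [[0,0,0],0],
    [[0,0,0],0],
    [[0,0,0],0],
    [[0,0,0],0]
  ]
}}

```text
t: 18.95
eef_pos: [478.2, 174.3, 219.9]
tcp_rot: [3.141, 0.0, 2.857]
ft_force: [-0.3, 0.2, -0.9]
opening: 0.5
grip_force: 0.0
```

>>> {"api": "arm_command", "payload": {
  "rows": [
    [[0,0.0015,0.16],0],
    [[0,0,0.16],0],
    [[0,0,0.15],0],
    [[0,0,0.069],0],
    [[0,0,0],0]
  ]
}}

```text
t: 19.45
eef_pos: [477.3, 174.6, 83.1]
tcp_rot: [-3.14, -0.004, 2.857]
ft_force: [0.2, -0.6, 0.5]
opening: 0.498
grip_force: 0.0
```

>>> {"api": "arm_command", "payload": {
  "rows": [
    [[0,0,0],0],
    [[0,0,0],0],
    [[0,0,0],0],
    [[0,0,0],0],
    [[0,0,0],0]
  ],
  "claw": 0
}}

```text
t: 19.95
eef_pos: [478.6, 175.1, 85.8]
tcp_rot: [3.141, 0.001, 2.857]
ft_force: [-0.2, -0.0, 6.1]
opening: 0.212
grip_force: 30.0
```

>>> {"api": "arm_command", "payload": {
  "rows": [
    [[0,0,0],0],
    [[0,0,0],0],
    [[0,0,-0.05],0],
    [[0,0,-0.15],0],
    [[0,0,-0.15],0]
  ]
}}

```text
t: 20.45
eef_pos: [477.9, 174.9, 173.4]
tcp_rot: [-3.141, -0.001, 2.857]
ft_force: [0.0, 0.9, -0.2]
opening: 0.207
grip_force: 30.0
```

>>> {"api": "arm_command", "payload": {
  "rows": [
    [[0,0,-0.15],0],
    [[0,0,-0.1],0],
    [[0,0,0],0],
    [[0,0,0],0],
    [[0,0,0],0]
  ]
}}

```text
t: 20.95
eef_pos: [477.6, 174.9, 233.8]
tcp_rot: [-3.141, -0.002, 2.857]
ft_force: [-0.9, 1.1, -0.4]
opening: 0.208
grip_force: 30.0
```

>>> {"api": "arm_command", "payload": {
  "rows": [
    [[-0.0752,-0.1444,0],0],
    [[-0.0752,-0.1444,0],0],
    [[-0.0752,-0.1444,0],0],
    [[-0.0752,-0.1444,0],0],
    [[-0.0752,-0.1444,0],0]
  ]
}}

```text
t: 21.45
eef_pos: [517.4, -26.2, 233.7]
tcp_rot: [-3.141, -0.002, 2.857]
ft_force: [0.9, 0.8, -1.5]
opening: 0.209
grip_force: 30.0
```

>>> {"api": "arm_command", "payload": {
  "rows": [
    [[-0.0752,-0.1444,0],0],
    [[-0.0752,-0.1444,0],0],
    [[-0.0752,-0.1444,0],0],
    [[-0.0752,-0.1444,0],0],
    [[0,0,0],-0.0453]
  ]
}}

```text
t: 21.95
eef_pos: [549.5, -188.4, 232.9]
tcp_rot: [3.141, -0.002, 2.996]
ft_force: [-0.2, 0.8, -0.6]
opening: 0.21
grip_force: 30.0
```

>>> {"api": "arm_command", "payload": {
  "rows": [
    [[0,0,0],0],
    [[0,0,0],0],
    [[0,0,0],0],
    [[0,0,0],0],
    [[0,0,0],0]
  ]
}}

```text
t: 22.45
eef_pos: [549.4, -183.8, 235.2]
tcp_rot: [3.142, 0.0, 2.999]
ft_force: [0.5, -0.4, -0.7]
opening: 0.208
grip_force: 30.0
```

```bash
python3 gap.py w4
```

```text
[ 549.38517629 -183.79015735  235.20283203] 171.82599527759996
-45 [np.float64(-43.3), (np.float64(1.0), np.float64(57.1)), (np.float64(91.6), np.float64(96.1)), np.float64(149.8)]
-15 [np.float64(-43.2), (np.float64(35.9), np.float64(57.3)), np.float64(88.2)]
15 [np.float64(-43.1), (np.float64(36.1), np.float64(56.8)), np.float64(88.5)]
45 [np.float64(-43.1), (np.float64(1.2), np.float64(57.3)), np.float64(149.7)]
```

View pics/w4.png

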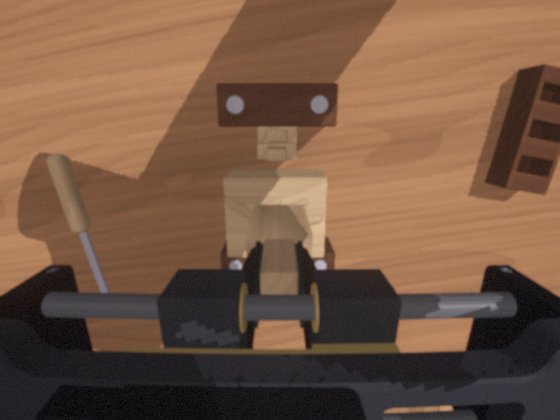

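Both packers are flush, with the face at L=36.6 and the blank at 57, so 20.5 mm is left. I expect the jam with the point about 38 mm up, at TCP z ≈ 118.

>>> {"api": "arm_command", "payload": {
  "rows": [
    [[0.0622,-0.005,0],0],
    [[0.0622,-0.005,0],0],
    [[0,0,0.14],0],
    [[0,0,0.12],0],
    [[0,0,0],0]
  ]
}}

```text
t: 23.0
eef_pos: [516.8, -181.6, 167.4]
tcp_rot: [3.14, -0.005, 2.999]
ft_force: [0.5, -0.2, -0.3]
opening: 0.211
grip_force: 30.0
```

>>> {"api": "arm_command", "payload": {
  "rows": [
    [[0,0,0],0],
    [[0,0,0],0],
    [[0,0,0],0],
    [[0,0,0],0],
    [[0,0,0],0]
  ]
}}

```text
t: 23.5
eef_pos: [518.4, -182.4, 170.7]
tcp_rot: [-3.141, 0.001, 2.999]
ft_force: [-0.7, -0.4, -0.2]
opening: 0.209
grip_force: 30.0
```

>>> {"api": "arm_command", "payload": {
  "rows": [
    [[0,0,0.08],0],
    [[0,0,0.05],0],
    [[0,0,0.03],0],
    [[0,0,0],0],
    [[0,0,0],0]
  ]
}}

```text
t: 24.0
eef_pos: [518.2, -182.4, 130.2]
tcp_rot: [3.141, -0.0, 2.999]
ft_force: [0.1, 0.4, -0.2]
opening: 0.203
grip_force: 30.0
```

>>> {"api": "arm_command", "payload": {
  "rows": [
    [[0.002,0,0.004],0],
    [[0.002,0,0.004],0],
    [[0,0,0.004],0],
    [[0,0,0.004],0],
    [[0,0,0],0]
  ]
}}

```text
t: 24.5
eef_pos: [517.7, -182.4, 126.3]
tcp_rot: [-3.141, 0.001, 2.999]
ft_force: [5.4, -1.1, -1.2]
opening: 0.206
grip_force: 30.0
```

>>> {"api": "arm_command", "payload": {
  "rows": [
    [[-0.003,0,0.004],0],
    [[0,0,0.004],0],
    [[0,0,0.004],0],
    [[0,0,0.004],0],
    [[0,0,0],0]
  ]
}}

```text
t: 25.0
eef_pos: [517.9, -182.3, 121.9]
tcp_rot: [3.141, -0.0, 2.999]
ft_force: [3.3, -0.7, -1.6]
opening: 0.21
grip_force: 30.0
```

>>> {"api": "arm_command", "payload": {
  "rows": [
    [[-0.002,0,0.004],0],
    [[0,0,0.004],0],
    [[0,0,0.004],0],
    [[0,0,0],0],
    [[0,0,0],0]
  ]
}}

```text
t: 25.5
eef_pos: [518.1, -182.3, 119.1]
tcp_rot: [3.141, -0.001, 2.999]
ft_force: [-1.8, -0.3, 3.5]
opening: 0.205
grip_force: 30.0
```

>>> {"api": "arm_command", "payload": {
  "rows": [
    [[0,0,0.003],0],
    [[0,0,0.003],0],
    [[0,0,0],0],
    [[0,0,0],0],
    [[0,0,0],0]
  ]
}}

```text
t: 26.0
eef_pos: [518.1, -182.3, 118.4]
tcp_rot: [-3.142, -0.0, 2.999]
ft_force: [-5.0, 1.3, 13.5]
opening: 0.209
grip_force: 30.0
```

>>> {"api": "arm_command", "payload": {
  "rows": [
    [[0.002,0,0.002],0],
    [[0,0,0.001],0],
    [[0,0,0],0],
    [[0,0,0],0],
    [[0,0,0],0]
  ]
}}

```text
t: 26.5
eef_pos: [517.9, -182.4, 118.2]
tcp_rot: [-3.141, 0.001, 2.999]
ft_force: [-5.3, 1.4, 19.1]
opening: 0.208
grip_force: 30.0
```

>>> {"api": "arm_command", "payload": {
  "rows": [
    [[0,0,0],0],
    [[0,0,0],0],
    [[0,0,0],0],
    [[0,0,0],0],
    [[0,0,0],0]
  ]
}}

```text
t: 27.0
eef_pos: [517.9, -182.4, 118.2]
tcp_rot: [-3.141, 0.001, 2.999]
ft_force: [-4.9, 1.7, 19.2]
opening: 0.211
grip_force: 30.0
```

Run:
```python
from h import *
a=np.radians(-8.1); o=np.array([467.9,-173.6]); R=np.array([[np.cos(a),np.sin(a)],[-np.sin(a),np.cos(a)]])
for n in ["top","scene"]:
    im,d,W=cloud(n)
    for nm,X in (("before",np.load(n+"1.npy")),("now",W)):
        X=X.reshape(-1,3); X=X[~np.isnan(X[:,0])]; L=np.c_[(X[:,:2]-o)@R.T,X[:,2]]
        q=L[(L[:,0]>45)&(L[:,0]<200)&(abs(L[:,2]-75)<3)&(abs(abs(L[:,1])-50)<10)]
        if len(q)>5: print(n,nm,len(q),q[:,0].min().round(1),q[:,0].max().round(1))
    save(n+"9",im)
im=cv2.imread("pics/scene9.png"); cv2.imwrite("pics/scene9c.png",cv2.resize(im[150:310,140:320],None,fx=3,fy=3))
for i in range(3): s=state(); print(s["t"],s["ft_force"],s["eef_pos"]); viewer.read_camera("top")
```

```text
top before 308 57.0 156.5
top now 158 83.7 156.8
scene before 341 57.4 159.4
scene now 328 57.1 160.6
27.1 [-5.72937278  2.29288706 19.46654271] [ 517.95246088 -182.38185453  118.23315594]
27.15 [-5.636137    2.20161216 19.63835522] [ 517.94958705 -182.37080545  118.2150113 ]
27.2 [-5.68403391  0.87674529 20.47797486] [ 517.95379276 -182.3670945   118.25096916]
```

View pics/scene9c.png

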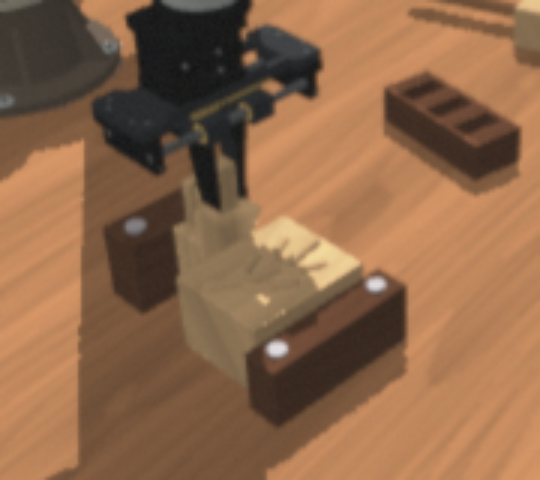

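The picture shows the wedge standing between packers and blank, the blank against the fence, and everything upright. I'll ease the push slightly to about 17.5 N.

>>> {"api": "arm_command", "payload": {
  "rows": [
    [[0,0,-0.001],0],
    [[0,0,0],0],
    [[0,0,0],0],
    [[0,0,0],0],
    [[0,0,0],0]
  ]
}}

```text
t: 27.75
eef_pos: [517.9, -182.4, 118.2]
tcp_rot: [-3.141, 0.001, 2.999]
ft_force: [-5.0, 0.9, 16.5]
opening: 0.208
grip_force: 30.0
```

Run:
```python
from h import *
f=[]
for i in range(6): f.append(state()["ft_force"]); viewer.read_camera("top")
print(np.round(f,1))
```

```text
[[-5.   0.9 16.5]
 [-5.5  1.8 16.7]
 [-5.7  1.8 15.8]
 [-4.6  1.4 16.9]
 [-5.7  1.9 16.7]
 [-5.2  1.7 16.9]]
```

>>> {"api": "arm_command", "payload": {
  "rows": [
    [[0,0,0.0005],0],
    [[0,0,0],0],
    [[0,0,0],0],
    [[0,0,0],0],
    [[0,0,0],0]
  ]
}}

```text
t: 28.55
eef_pos: [517.9, -182.4, 118.2]
tcp_rot: [-3.141, 0.001, 2.999]
ft_force: [-5.1, 2.0, 17.8]
opening: 0.208
grip_force: 30.0
```

Run:
```python
from h import *
f=[]
for i in range(6): f.append(state()["ft_force"][2]); viewer.read_camera("top")
print(np.round(f,1))
if 16<np.mean(f)<19: print(env.job_done())
```

```text
[17.8 17.6 17.9 18.8 16.9 17.1]
the job is handed in; nothing more can be done
None
```

Job handed in at about 29 s: both packers stand in the gap, and the wedge is jammed with its point about 38 mm above the bench, still held by its handle and pressed down with about 17.7 N; the mallet, gouge and oilstone were left alone.

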